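# Release a data cartridge from its push-push reader

## Task

Take the orange data cartridge out of its reader: press it straight down to its stop to trip the push-push latch, let go so that it springs up, then draw it out and stand it upright on the notepad. Leave the blue cartridge latched in its own reader, and do not push the phone about.

Things in the scene. Friction and masses are not known exactly. Their poses are not given: they have to be found in the camera images.
- orange_cartridge_center (a point): Centre of the orange cartridge, a loose upright plastic block 28 mm (its x) x 46 mm (its y) x 60 mm tall (z up), about 80 g; top 30 mm above this point. It stands in the reader's bay (1.5 mm play each side): latched, only about 8 mm proud of the reader; sprung up, 32 mm proud, to be pinched across its 28 mm x width and drawn straight up at least 30 mm to be clear.
- orange_bay (a point): Centre of the bay's mouth in the flat top of the fixed grey reader that holds the orange cartridge, 75 mm above the desk; axes as the cartridge's. From here the reader reaches 23 mm to -x, 52 mm to +x and 36 mm to either side in y. The cartridge pressed to its stop is still 1.5 mm proud of this top.
- orange_latch (a joint): Height of the sprung carrier under the orange cartridge, m: 0 latched (start), -0.0065 pressed to its firm stop, +0.024 sprung up. The latch trips at about -0.0045; pressing takes about 6 N (more when fast). When let go it rises in about half a second. Pressing it to the stop again and letting go latches it again.
- blue_cartridge_center (a point): Centre of the blue cartridge, of the same size, latched in a second, identical reader; must be left as it is.
- pad: Brown notepad lying flat and fixed on the desk, 125 mm (its x) x 86 mm (its y) x 8 mm thick; the origin is the centre of its underside, so its top is 8 mm above the origin.
- mobile: Bystander: phone lying flat on the desk at the right, 79 x 152 x 10 mm, black screen and red edge; the origin is the centre of its underside.
Things that resemble listed ones, but are neither listed nor needed, are in the scene too. There is more than one size of the part that bears orange_cartridge_center; the job needs the larger. Leave any yellow look-alike of the part that bears orange_bay alone.

How it is judged:
By the outcome, as a careful person would: the job done as asked, in the order asked, and still so for the second after the job is handed in, with the robot touching nothing.
It also fails if it takes over 51 s, if anything falls off the work surface, if the arm or the gripper's body presses on something with over 40 N, if the wrist force passes 120 N, or if a joint passes its speed limit or range.

## Robot

A 6-joint arm with a two-finger parallel gripper is mounted at the origin on a cart in front of the work surface, level with it; the furniture and walls round the work are solid. World frame = base frame: x ahead of the robot, y to its left, z up, the work surface at z = 0. Lengths are in m, angles in rad, forces in N, time in s.
With the tool pointing down it reaches from about 0.35 to 0.875 m from the base axis. Payload 15.5 kg.
Tool frame: the origin (TCP) lies on the centre line of the jaws, within the pads' length; the fingertips stand 19 mm ahead of it and the grasp point (between the pads) is the TCP (ctrl.tip_reach is the z of the fingertips in the tool frame, in m); z points along the fingers, y is the line along which they close (so a half turn about z gives the same grasp; the last joint's range is limited). The gripper opens to 85 mm and grips with 20 to 120 N. Pads are 22 mm wide; open, the fingers measure 114 mm over their backs; the gripper's body (76 mm by 85 mm) begins 54 mm behind the grasp point. The pads swing forward as they close: fully open they stand 13 mm farther back than shut.
Start: joints at [1.099, 0.494, 1.345, -0, 1.302, -0.096], TCP at [0.229, 0.581, 0.25] pointing down, gripper open.
Joint ranges: [-2.91, 2.91], [-0.82, 2.16], [0.22, 2.67], [-1.22, 4.37], [0.12, 2.79], [-3.08, 3.08]. Speed limits (rad/s): [1.89, 1.89, 2.57, 3.01, 3.01, 3.01].

## Interface

Orientations are given as a unit quaternion [w, x, y, z].
In Python, from cell import ctrl, cams gives the robot as it stands.
- The arm moves only by the tool step_arm, never from a script. Its argument "rows" is a list that holds one entry, the list of rows, each a list of 5 numbers: the finger opening in cm, from 0 to 8.54, then the shift along the tool's x, y, z in cm, then the turn about the tool's z in rad. A call has 1 to 10 rows; each row shifts and turns the commanded pose from where the row before left it, along the tool's axes as they then stand; what a row does not reach is not made up. A row lasts 1/12 s, in which the tool goes at most 41.7 mm and 7.16 degrees, less where a joint would pass 70% of its speed; a pose out of reach is approached as far as the arm can. A call is refused whole if a number of a shift passes 4.17 or a number of a turn 0.125, either way. A call with a gripper value outside its range is refused whole. The fingers move at their own pace and stop on an object; the grip force is fixed at half the most. Time passes only in rows, so rows that do not move let the fingers close. It gives the time, the measured TCP pose, the force, the opening and the grip force at its end, in the units of the state.
- ctrl.get_obs(): the state, without advancing time (a new reading comes with each control period).
- cams.camera(name): name is "scene" or "side" or "wrist"; returns a dict with "img" (480x640x3 uint8, red, green, blue), "fx", "fy", "cx", "cy" (pixels), "k1" (the pictures are not rectified: a ray, as slopes to the right and down, at radius r is drawn at 1 + k1 r^2 times it, then the intrinsics apply), "T" (4x4, takes a point from camera to world coordinates); the wrist camera has in their place "mount" (4x4, takes a point from camera to tool coordinates, whose origin is the TCP and whose axes are the flange's). Camera axes: x right, y up, looking along -z (the intrinsics and any distortion apply to the point x, -y, -z); pixel columns grow to the right and rows downward; lengths in m; the calibration is good to about 2 mm. A picture is of the moment at which its call begins: read the wrist's pose just before it. There is no depth.
- ctrl.sign_off(): hands the job in; it is judged then, once.
The state is a dict: "t": time; "joints": joint angles; "joint_vel": joint speeds; "joint_torque": joint torques, N m; "position": TCP position; "eef_rot": TCP orientation; "force": force on the tool from outside, world axes, zero at the start; "ft_torque": the same for the moment, N m; "width": finger opening in m; "grip_force": force on a finger pad.
Only numpy, scipy, OpenCV 4.12 (cv2) and the standard library are available. Lean on these libraries where they do the work, as an engineer would, in place of code of your own. Each camera call takes 0.05 s, during which the arm holds its last target. There are 200 camera calls.

## Working session

There is one attempt and no reset: what is moved stays moved. The work goes in short steps, Python scripts to look and compute and a tool call to move; the robot and the scene stay as the last step left them, time stands still between calls to the robot, and variables do not carry over. Pictures are saved under pics/ and viewed, at most 10 in all, crops included, and the job is handed in when it is done.

Besides the shell and the picture viewer there is one more tool, called by a JSON object that holds its "fn" and its "kwargs", one argument or row to a line. step_arm: Moves the arm, as the interface text tells. Its arguments: {"type":"object","properties":{"rows":{"type":"array","items":{"type":"array","items":{"type":"array","items":{"type":"number"}}}}},"required":["rows"]}

```bash
mkdir -p pics; ls; cat > h.py <<'E'
import numpy as np,cv2,pickle
from cell import ctrl,cams
from scipy.spatial.transform import Rotation as R
def shot(n,name):
    o=ctrl.get_obs(); c=cams.camera(n)
    if 'mount' in c:
        T=np.eye(4); q=o['eef_rot']; T[:3,:3]=R.from_quat([q[1],q[2],q[3],q[0]]).as_matrix(); T[:3,3]=o['position']
        c['T']=T@np.array(c['mount'])
    pickle.dump(c,open(f'pics/{name}.pkl','wb')); cv2.imwrite(f'pics/{name}.png',c['img'][...,::-1]); return c
def load(name): return pickle.load(open(f'pics/{name}.pkl','rb'))
def und(c,u,v):
    K=np.array([[c['fx'],0,c['cx']],[0,c['fy'],c['cy']],[0,0,1.]])
    return cv2.undistortPoints(np.array([[[u,v]]],float),K,np.array([c['k1'],0,0,0.]))[0,0]
def ray(c,u,v):
    x,y=und(c,u,v); T=np.array(c['T']); return T[:3,3],T[:3,:3]@np.array([x,-y,-1.])
def atz(c,u,v,z):
    o,d=ray(c,u,v); return o+d*(z-o[2])/d[2]
def proj(c,p):
    T=np.array(c['T']); q=T[:3,:3].T@(np.array(p)-T[:3,3]); a,b=q[0]/-q[2],-q[1]/-q[2]; s=1+c['k1']*(a*a+b*b)
    return c['fx']*a*s+c['cx'],c['fy']*b*s+c['cy']
E
python3 -c "
from h import *
for n in('scene','side','wrist'):
    c=shot(n,n+'0'); print(n,c['fx'],c['k1'],np.round(c['T'],3).tolist())
print(ctrl.get_obs())"
```

```text
pics
scene 566.3994536733313 -0.15913861766881823 [[0.527, 0.607, -0.595, -0.292], [-0.85, 0.391, -0.354, -0.624], [0.018, 0.692, 0.722, 1.019], [0.0, 0.0, 0.0, 1.0]]
side 615.0604795250331 -0.1147581961015203 [[-0.88, 0.207, -0.428, -0.275], [-0.475, -0.356, 0.805, 1.247], [0.014, 0.911, 0.412, 0.824], [0.0, 0.0, 0.0, 1.0]]
wrist 408.8103403299187 -0.062461175493011556 [[0.368, -0.885, -0.287, 0.155], [0.93, 0.349, 0.115, 0.611], [-0.001, -0.309, 0.951, 0.374], [0.0, 0.0, 0.0, 1.0]]
{'t': 0.15, 'joints': array([ 1.09951699e+00,  4.94048980e-01,  1.34596231e+00, -2.25555604e-06,
        1.30249278e+00, -9.55058782e-02]), 'joint_vel': array([-0.00139528, -0.00244408, -0.00179993, -0.00091743, -0.00051188,
       -0.00111055]), 'joint_torque': array([-1.81587343e-04, -8.82537961e+01, -3.84065259e+01, -3.61037110e-04,
        7.30352636e-03,  2.85811609e-05]), 'position': array([0.22925978, 0.58117102, 0.24984089]), 'eef_rot': array([-1.26378424e-04,  1.86782920e-01,  9.82401106e-01, -4.37834093e-04]), 'force': array([-0.06843628, -0.43031858,  0.56886472]), 'ft_torque': array([0.00954826, 0.05076812, 0.06017743]), 'grip_force': 0.0, 'width': 0.08533241021620559}
```

View pics/scene0.png

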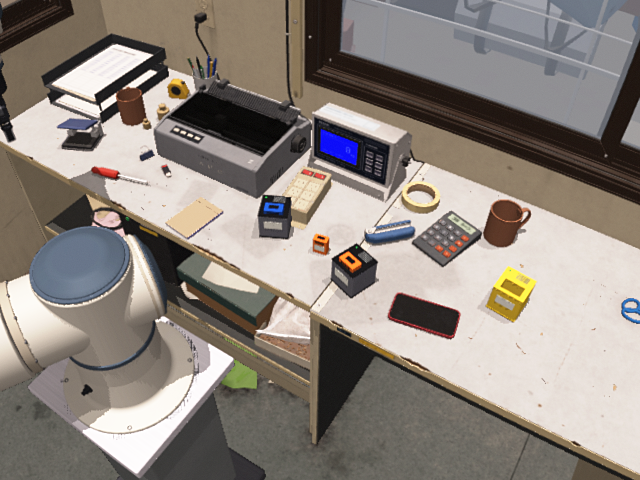

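View pics/side0.png

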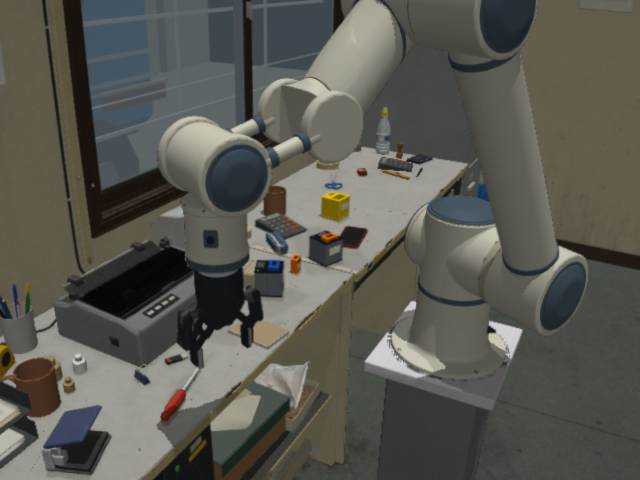

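Candidates: the orange cartridge in the dark reader at scene (350,262), a small orange decoy on the desk at (321,242), and the empty yellow reader at (512,293). The blue cartridge is at (275,210), the pad at (195,217) and the phone at (425,315). I choose (350,262) and check it in one crop.

```bash
python3 -c "
from h import *
a=load('scene0')['img'][...,::-1]
A=cv2.resize(a[235:300,320:390],None,fx=8,fy=8,interpolation=cv2.INTER_CUBIC)
B=cv2.resize(a[190:245,160:230],(560,440))
cv2.imwrite('pics/c1.png',A)
c=load('scene0')
for u,v in [(321,242),(350,261),(275,205),(195,217),(425,315)]: print(u,v,atz(c,u,v,.0).round(3),atz(c,u,v,.083).round(3))
"
```

```text
321 242 [ 0.529 -0.138  0.   ] [ 0.462 -0.178  0.083]
350 261 [ 0.514 -0.229  0.   ] [ 0.448 -0.262  0.083]
275 205 [0.576 0.033 0.   ] [ 0.506 -0.02   0.083]
195 217 [0.428 0.181 0.   ] [0.369 0.116 0.083]
425 315 [ 0.465 -0.45   0.   ] [ 0.403 -0.464  0.083]
```

View pics/c1.png

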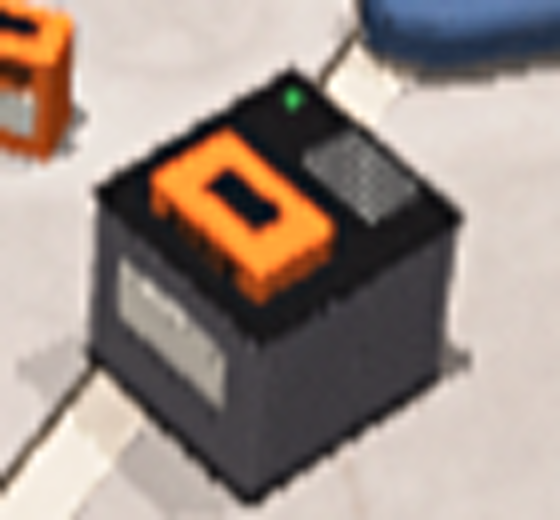

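The crop confirms it: orange cartridge slightly proud of the dark reader, with the wider top side (+x) carrying the green LED and the grille. Corner pixels in the crop: cartridge (228,128), (333,222), (258,285), (152,185); reader top (293,70), (462,218), (258,345), (97,190).

```bash
python3 -c "
from h import *
c=load('scene0')
f=lambda u,v,z: atz(c,320+(u+.5)/8-.5,235+(v+.5)/8-.5,z)
C=np.array([f(u,v,.083) for u,v in[(228,128),(333,222),(258,285),(152,185)]])
Rr=np.array([f(u,v,.075) for u,v in[(293,70),(462,218),(258,345),(97,190)]])
for P in(C,Rr):
    print(P.round(4).tolist(),P.mean(0).round(4)); 
    for i in range(4):
        d=P[(i+1)%4]-P[i]; print(np.linalg.norm(d).round(4),np.degrees(np.arctan2(d[1],d[0])).round(1))
hsv=cv2.cvtColor(c['img'],cv2.COLOR_RGB2HSV); print(hsv[217,195])
m=cv2.inRange(hsv,(10,60,120),(25,150,255)); m[:190]=0;m[245:]=0;m[:,:160]=0;m[:,232:]=0
n,l,s,ce=cv2.connectedComponentsWithStats(m); i=1+np.argmax(s[1:,4]); print(s[i])
cn=max(cv2.findContours((l==i).astype('uint8'),0,1)[0],key=len)[:,0]
W=np.array([atz(c,u,v,.008)[:2] for u,v in cn],'f4'); r=cv2.minAreaRect(W*1000); print(r)
"
```

```text
[[0.4725, -0.2425, 0.083], [0.4579, -0.2842, 0.083], [0.4271, -0.2781, 0.083], [0.4427, -0.2355, 0.083]] [ 0.4501 -0.2601  0.083 ]
0.0442 -109.3
0.0314 168.7
0.0454 69.9
0.0306 -13.4
[[0.5085, -0.2437, 0.075], [0.485, -0.3109, 0.075], [0.4148, -0.2856, 0.075], [0.4391, -0.2202, 0.075]] [ 0.4618 -0.2651  0.075 ]
0.0711 -109.3
0.0746 160.2
0.0698 69.6
0.0733 -18.8
[ 18  75 230]
[ 166  197   56   40 1087]
((422.3664245605469, 180.08026123046875), (84.44764709472656, 124.20500183105469), 83.19475555419922)
```

Reader yaw is about −19.5°, with the bay at about (0.449,−0.260): the cartridge and reader measurements agree to 2 mm, and the sizes match. Pad centre is about (0.422,0.180), which matches its size. Next: turn and close the fingers, then travel.

{"fn": "step_arm", "kwargs": {
  "rows": [
    [[0,0,0,0,0.125],[0,0,0,0,0.125],[0,0,0,0,0.125],[0,0,0,0,0.125],[0,0,0,0,0.125],[0,0,0,0,0.125],[0,0,0,0,0.125],[0,0,0,0,0.125],[0,0,0,0,0.125],[0,0,0,0,0.125]]
  ]
}}

```text
t: 0.98
position: [0.2293, 0.5812, 0.25]
eef_rot: [0.0, 0.728, 0.685, -0.0]
force: [0.3, 0.2, -0.1]
width: -0.0003
grip_force: 0.0
```

{"fn": "step_arm", "kwargs": {
  "rows": [
    [[0,0,0,0,0.12],[0,0,0,0,0.12],[0,0,0,0,0.046],[0,0,0,0,0]]
  ]
}}

```text
t: 1.32
position: [0.2293, 0.5813, 0.25]
eef_rot: [0.0, 0.818, 0.576, -0.0]
force: [0.3, 0.3, 0.0]
width: 0.0005
grip_force: 0.0
```

{"fn": "step_arm", "kwargs": {
  "rows": [
    [[0,-3.27,2.22,0,0],[0,-3.27,2.22,0,0],[0,-3.27,2.22,0,0],[0,-3.27,2.22,0,0],[0,-3.27,2.22,0,0],[0,-3.27,2.22,0,0],[0,-3.27,2.22,0,0],[0,-3.27,2.22,0,0],[0,-3.27,2.22,0,0],[0,-3.27,2.22,0,0]]
  ]
}}

```text
t: 2.15
position: [0.3291, 0.1973, 0.2504]
eef_rot: [0.0, 0.816, 0.578, 0.0]
force: [1.0, 0.1, 0.1]
width: -0.0003
grip_force: 0.0
```

{"fn": "step_arm", "kwargs": {
  "rows": [
    [[0,-3.27,2.22,0,0],[0,-3.27,2.22,0,0],[0,-3.27,2.22,0,0],[0,-3.27,2.22,0,0],[0,-3.27,2.22,0,0],[0,-3.27,2.22,0,0],[0,-3.27,2.22,0,0],[0,-3.27,2.22,0,0],[0,-3.27,2.22,0,0],[0,0,0,0,0]]
  ]
}}

```text
t: 2.98
position: [0.4211, -0.1512, 0.2505]
eef_rot: [0.002, 0.817, 0.576, 0.0]
force: [-0.7, 1.7, 0.2]
width: 0.0001
grip_force: 0.0
```

```bash
python3 -c "
from h import *
c=shot('wrist','w1'); print(ctrl.get_obs()['position'],proj(c,(.449,-.26,.083)))"
```

```text
[ 0.41989653 -0.14832411  0.25017552] (np.float64(395.6347562460315), np.float64(327.3854219186202))
```

View pics/w1.png

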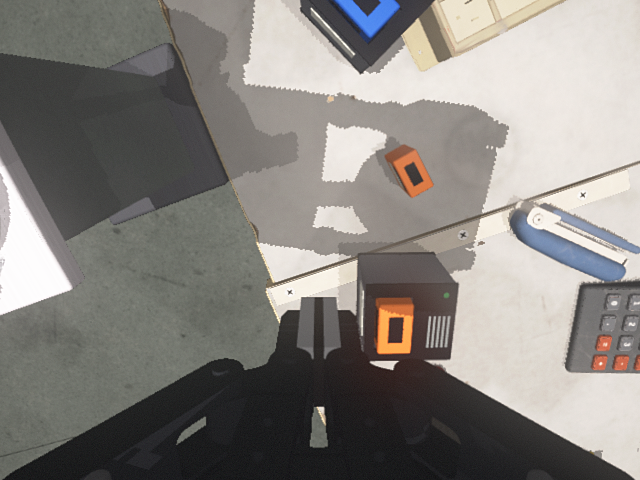

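The wrist view shows the orange cartridge at about (394,327) in the reader at (408,305), LED side (+x) to the right, where predicted; the small decoy is at (409,171). I measure the top face by color.

```bash
cat >> h.py <<'E'
def top(c,box,z):
    hsv=cv2.cvtColor(c['img'],cv2.COLOR_RGB2HSV); m=cv2.inRange(hsv,(5,150,200),(22,255,255)); k=np.zeros_like(m); x0,y0,x1,y1=box; k[y0:y1,x0:x1]=m[y0:y1,x0:x1]
    cn=np.vstack(cv2.findContours(k,0,1)[0])[:,0]; print('px',cn.min(0),cn.max(0))
    W=np.array([atz(c,u,v,z)[:2] for u,v in cn],'f4')*1000
    return cv2.minAreaRect(W)
E
python3 -c "
from h import *
c=load('w1'); print(top(c,(365,285,425,362),.083))
f=lambda u,v,z: atz(c,u,v,z).round(4)
print([f(*p,.075) for p in((359,285),(459,281),(451,359),(359,361))])
"
```

```text
px [377 306] [412 353]
((447.5960998535156, -262.0382080078125), (44.07492446899414, 27.72983741760254), 70.802001953125)
[array([ 0.432 , -0.2175,  0.075 ]), array([ 0.5093, -0.2417,  0.075 ]), array([ 0.4859, -0.312 ,  0.075 ]), array([ 0.4101, -0.2862,  0.075 ])]
```

```bash
python3 -c "
from h import *
print(ctrl.tip_reach, ctrl.get_obs()['position'])"
```

```text
0.019 [ 0.41989653 -0.14832411  0.25017552]
```

{"fn": "step_arm", "kwargs": {
  "rows": [
    [[0,-3.23,2.14,0,0],[0,-3.23,2.14,0,0],[0,-3.22,2.14,0,0],[0,0,0,3.5,0],[0,0,0,3.5,0],[0,0,0,3.5,0],[0,0,0,2.5,0],[0,0,0,0,0],[0,0,0,0,0],[0,0,0,0,0]]
  ]
}}

```text
t: 3.87
position: [0.4479, -0.2578, 0.1217]
eef_rot: [0.001, 0.816, 0.577, 0.0]
force: [0.2, 0.1, 0.5]
width: 0.0001
grip_force: 0.0
```

{"fn": "step_arm", "kwargs": {
  "rows": [
    [[0,-0.3,0.1,0.8,0],[0,0,0,0.7,0],[0,0,0,0.3,0],[0,0,0,0.2,0],[0,0,0,0.15,0],[0,0,0,0,0]]
  ]
}}

```text
t: 4.37
position: [0.4473, -0.2612, 0.0988]
eef_rot: [0.0, 0.817, 0.577, 0.0]
force: [-0.0, -1.8, 6.0]
width: -0.0001
grip_force: 2.1
```

{"fn": "step_arm", "kwargs": {
  "rows": [
    [[0,0,0,0.1,0],[0,0,0,0.1,0],[0,0,0,0.1,0],[0,0,0,0.05,0],[0,0,0,0,0],[0,0,0,0,0]]
  ]
}}

```text
t: 4.87
position: [0.4474, -0.2613, 0.0955]
eef_rot: [0.0, 0.817, 0.577, 0.0]
force: [0.2, -1.5, 8.1]
width: 0.0001
grip_force: 4.2
```

{"fn": "step_arm", "kwargs": {
  "rows": [
    [[0,0,0,0.05,0],[0,0,0,0.05,0],[0,0,0,0,0],[0,0,0,0,0]]
  ]
}}

```text
t: 5.2
position: [0.4477, -0.2615, 0.0954]
eef_rot: [0.001, 0.817, 0.577, 0.0]
force: [-3.2, -0.3, 27.7]
width: -0.0002
grip_force: 13.8
```

Firm stop reached (27 N). I let go straight up, then open.

{"fn": "step_arm", "kwargs": {
  "rows": [
    [[0,0,0,-1,0],[0,0,0,-3,0],[0,0,0,-3,0],[0,0,0,-2,0],[0,0,0,0,0],[5.5,0,0,0,0],[5.5,0,0,0,0],[5.5,0,0,0,0],[5.5,0,0,0,0],[5.5,0,0,0,0]]
  ]
}}

```text
t: 6.03
position: [0.4469, -0.2608, 0.1835]
eef_rot: [-0.001, 0.817, 0.577, -0.0]
force: [1.1, -1.1, -0.0]
width: 0.0546
grip_force: 0.0
```

```bash
python3 -c "
from h import *
c=shot('wrist','w2'); print(ctrl.get_obs()['position'],ctrl.get_obs()['width'])
for z in(.083,.107): print([np.round(proj(c,(.448+.014*s,-.261+.021*s,z))) for s in(-1,0,1)])
a=shot('scene','s2')['img'][...,::-1]
b=cv2.resize(a[200:310,280:400],(480,440)); cv2.imwrite('pics/v2.png',cv2.copyMakeBorder(b,0,0,0,0,0))
w=cv2.resize(c['img'][...,::-1],(320,240)); b[:0]; v=np.zeros((440,800,3),'uint8'); v[:,:480]=b; v[:240,480:]=w; cv2.imwrite('pics/v2.png',v)"
```

```text
[ 0.44693549 -0.26088652  0.18365572] 0.05489430376893742
[array([311., 286.]), array([322., 247.]), array([333., 207.])]
[array([310., 304.]), array([322., 262.]), array([334., 218.])]
```

View pics/v2.png

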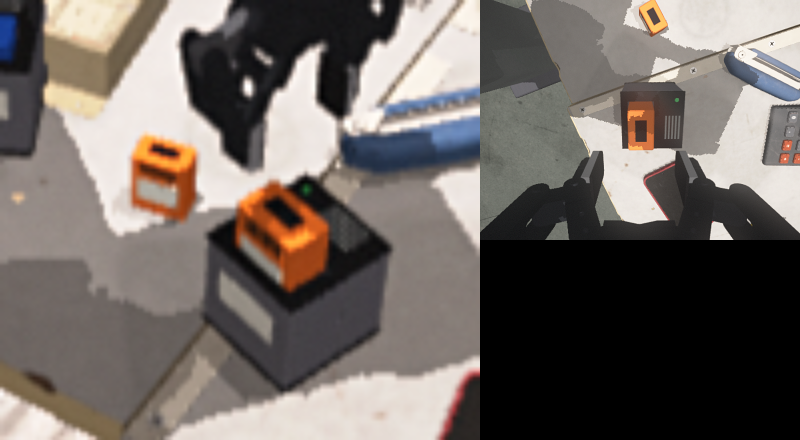

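Sprung up: in the enlarged scene view (about (283,235)) the cartridge is well proud. Descend to grasp.

{"fn": "step_arm", "kwargs": {
  "rows": [
    [[5.5,0,0.1,3,0],[5.5,0,0,3,0],[5.5,0,0,1.6,0],[5.5,0,0,0.7,0],[5.5,0,0,0.3,0],[5.5,0,0,0,0],[5.5,0,0,0,0]]
  ]
}}

```text
t: 6.72
position: [0.4486, -0.2617, 0.0991]
eef_rot: [0.001, 0.817, 0.577, 0.0]
force: [0.6, -0.3, 0.5]
width: 0.0549
grip_force: 0.0
```

{"fn": "step_arm", "kwargs": {
  "rows": [
    [[3.6,0,0,0,0],[3.2,0,0,0,0],[2.9,0,0,0,0],[2,0,0,0,0],[0,0,0,0,0],[0,0,0,0,0],[0,0,0,0,0],[0,0,0,0,0]]
  ]
}}

```text
t: 7.38
position: [0.4483, -0.2616, 0.0984]
eef_rot: [0.0, 0.817, 0.577, 0.0]
force: [1.6, -0.6, 2.3]
width: 0.0271
grip_force: 59.8
```

{"fn": "step_arm", "kwargs": {
  "rows": [
    [[0,0,0,-0.5,0],[0,0,0,-0.8,0],[0,0,0,-1,0],[0,0,0,-1,0],[0,0,0,-1,0],[0,0,0,-2,0],[0,0,0,-2,0],[0,0,0,-2,0],[0,0,0,-1.5,0],[0,0,0,0,0]]
  ]
}}

```text
t: 8.22
position: [0.4492, -0.2622, 0.22]
eef_rot: [0.003, 0.817, 0.577, 0.001]
force: [1.0, -1.0, -0.9]
width: 0.0273
grip_force: 59.4
```

```bash
python3 -c "
from h import *
c=shot('wrist','w3'); s=shot('side','d3'); print(ctrl.get_obs()['position'],ctrl.get_obs()['width'],ctrl.get_obs()['force'])
a=c['img'][...,::-1]; v=np.zeros((480,800,3),'uint8'); v[:300,:400]=cv2.resize(a,(400,300)); v[:400,400:]=cv2.resize(s['img'][160:280,260:380,::-1],(400,400)); cv2.imwrite('pics/v3.png',v)"
```

```text
[ 0.44819644 -0.26144165  0.21698066] 0.027079168932059826 [-0.03860456 -0.73437302 -1.31474918]
```

View pics/v3.png

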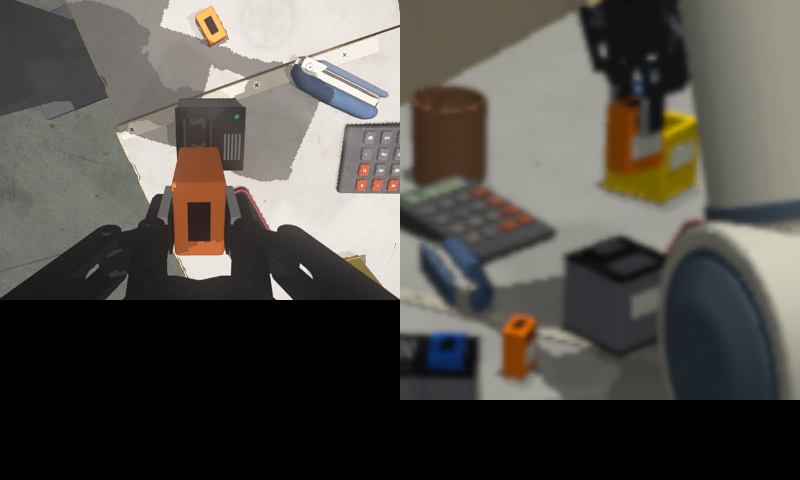

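Cartridge out, held square and upright; reader empty; decoy and blue untouched. Travel to the pad.

{"fn": "step_arm", "kwargs": {
  "rows": [
    [[0,1.4,-0.6,0,0],[0,2.6,-1.1,0,0],[0,3.1,-1.31,0,0],[0,3.1,-1.31,0,0],[0,3.1,-1.31,0,0],[0,3.1,-1.31,0,0],[0,3.1,-1.31,0,0],[0,3.1,-1.31,0,0],[0,3.1,-1.31,0,0],[0,3.1,-1.31,0,0]]
  ]
}}

```text
t: 9.15
position: [0.4282, 0.0527, 0.2155]
eef_rot: [-0.001, 0.817, 0.577, -0.001]
force: [0.8, -0.4, -1.2]
width: 0.0271
grip_force: 59.4
```

{"fn": "step_arm", "kwargs": {
  "rows": [
    [[0,3.1,-1.31,0,0],[0,3.1,-1.31,0,0],[0,2.6,-1.1,0,0],[0,1.6,-0.7,0,0],[0,0.9,-0.4,0,0],[0,0,0,0,0],[0,0,0,0,0],[0,0,0,0,0]]
  ]
}}

```text
t: 9.82
position: [0.4218, 0.1725, 0.216]
eef_rot: [-0.0, 0.817, 0.577, -0.0]
force: [-0.6, -0.6, -1.5]
width: 0.027
grip_force: 59.4
```

```bash
python3 -c "
from h import *
c=shot('wrist','w4'); s=shot('scene','s4'); print(ctrl.get_obs()['position'],ctrl.get_obs()['width'],ctrl.get_obs()['force'])
v=np.zeros((400,800,3),'uint8'); v[:300,:400]=cv2.resize(c['img'][...,::-1],(400,300)); v[:,400:]=cv2.resize(s['img'][140:260,140:260,::-1],(400,400)); cv2.imwrite('pics/v4.png',v)"
```

```text
[0.42202296 0.17239294 0.21614333] 0.026954404784679937 [ 0.13861399 -0.03286994 -0.87918799]
```

View pics/v4.png

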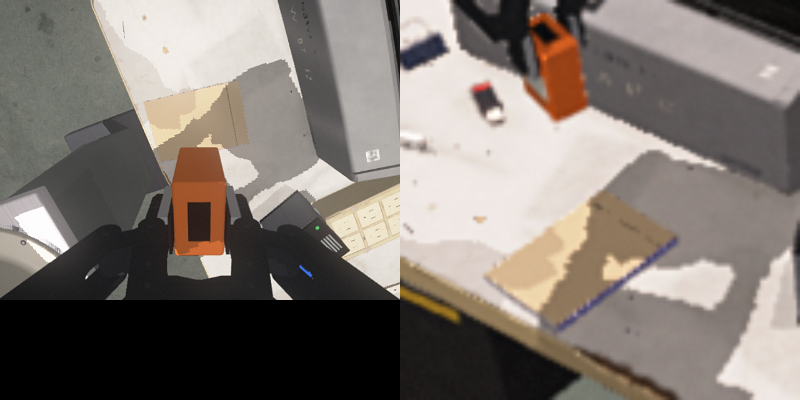

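The pad lies ahead and below (wrist view corners at (145,102), (238,80), (247,143) in the half-size panel). The cartridge hangs upright in the grip. Quick position check on the pad, then lower.

```bash
python3 -c "
from h import *
c=load('w4'); P=[atz(c,u*1.6,v*1.6,.008) for u,v in((145,102),(238,80),(247,143))]
print(np.round(P,4).tolist(), ((P[0]+P[2])/2).round(4), np.linalg.norm(P[1]-P[0]),np.linalg.norm(P[2]-P[1]))"
```

```text
[[0.3665, 0.2287, 0.008], [0.4884, 0.2148, 0.008], [0.4755, 0.1309, 0.008]] [0.421  0.1798 0.008 ] 0.12269700779560408 0.08487457704534358
```

{"fn": "step_arm", "kwargs": {
  "rows": [
    [[0,0.7,-0.25,0,0],[0,0,0,1,-0.11],[0,0,0,3,-0.11],[0,0,0,3.5,0],[0,0,0,3.5,0],[0,0,0,2.5,0],[0,0,0,1,0],[0,0,0,0.4,0],[0,0,0,0,0],[0,0,0,0,0]]
  ]
}}

```text
t: 10.75
position: [0.4225, 0.1809, 0.0678]
eef_rot: [0.0, 0.749, 0.663, 0.0]
force: [-0.0, -0.0, -1.0]
width: 0.0274
grip_force: 59.3
```

{"fn": "step_arm", "kwargs": {
  "rows": [
    [[0,0,0,0.3,0],[0,0,0,0.2,0],[0,0,0,0.15,0],[0,0,0,0.1,0],[0,0,0,0,0],[0,0,0,0,0]]
  ]
}}

```text
t: 11.25
position: [0.422, 0.1808, 0.0599]
eef_rot: [0.0, 0.749, 0.663, 0.0]
force: [0.3, 0.8, -1.7]
width: 0.0271
grip_force: 59.3
```

{"fn": "step_arm", "kwargs": {
  "rows": [
    [[0,0,0,0.05,0],[0,0,0,0.05,0],[0,0,0,0,0],[0,0,0,0,0]]
  ]
}}

```text
t: 11.58
position: [0.4221, 0.1808, 0.0591]
eef_rot: [0.0, 0.749, 0.663, 0.0]
force: [-0.8, 0.5, 9.9]
width: 0.0272
grip_force: 60.7
```

Contact with the pad (10 N). Release gently and retreat upward.

{"fn": "step_arm", "kwargs": {
  "rows": [
    [[2.9,0,0,0,0],[3.2,0,0,0,0],[3.6,0,0,0,0],[4.2,0,0,0,0],[5,0,0,0,0],[5,0,0,0,0],[5,0,0,0,0]]
  ]
}}

```text
t: 12.17
position: [0.422, 0.1808, 0.0588]
eef_rot: [-0.0, 0.749, 0.663, -0.0]
force: [-0.5, -0.0, -0.7]
width: 0.0499
grip_force: 0.0
```

{"fn": "step_arm", "kwargs": {
  "rows": [
    [[5,0,0,-0.5,0],[5,0,0,-1.5,0],[5,0,0,-3,0],[5,0,0,-3,0],[5,0,0,-3,0],[5,0,0,-3,0],[5,0,0,-2,0],[5,0,0,0,0],[5,0,0,0,0],[5,0,0,0,0]]
  ]
}}

```text
t: 13.0
position: [0.4216, 0.1807, 0.2185]
eef_rot: [-0.0, 0.749, 0.663, -0.0]
force: [-0.3, -0.7, 0.5]
width: 0.0496
grip_force: 0.0
```

```bash
python3 -c "
from h import *
c=shot('wrist','w5'); s=shot('scene','s5'); o=ctrl.get_obs(); print(o['t'],o['position'],o['width'],o['force'])
v=np.zeros((480,800,3),'uint8'); v[:300,:400]=cv2.resize(c['img'][...,::-1],(400,300)); v[:400,400:]=cv2.resize(s['img'][150:350,140:340,::-1],(400,400)); 
v[300:480,:400]=cv2.resize(s['img'][240:340,300:520,::-1],(400,180)); cv2.imwrite('pics/v5.png',v)"
```

```text
13.1 [0.42141555 0.18062939 0.21791542] 0.050404399374453714 [-0.94028112 -0.35318095  0.51671053]
```

View pics/v5.png

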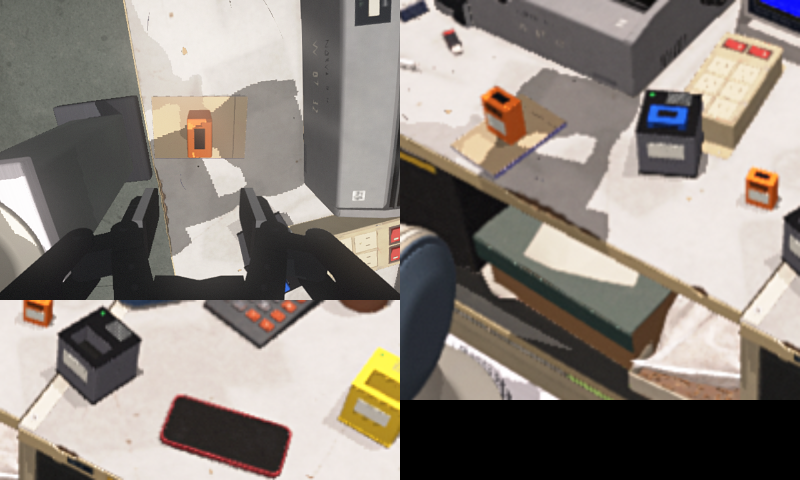

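The cartridge stands upright on the pad centre (wrist panel (200,135)), the orange reader is empty, blue is still latched, and the phone and decoys have not moved. Handing in.

```bash
python3 -c "
from cell import ctrl
print(ctrl.sign_off())"
```

```text
the job is handed in; nothing more can be done
None
```

The orange cartridge was pressed to its stop, sprung up, drawn out and stood upright on the notepad; blue is still latched, the phone has not moved, and the job was handed in at about 13 s.

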